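# Prop open the lid of the slide-drying box

## Robot

A 6-joint arm with a two-finger parallel gripper is mounted at the origin on the work surface. World frame = base frame: x ahead of the robot, y to its left, z up, the work surface at z = 0. Lengths are in mm, angles in rad, forces in N, time in s.
With the tool pointing down it reaches from about 400 to 925 mm from the base axis. Payload 12.5 kg.
Tool frame: the origin (TCP) lies on the centre line of the jaws, within the pads' length; the fingertips stand 8 mm ahead of it and the grasp point (between the pads) lies 11 mm behind it; z points along the fingers, x is the direction in which the jaws open and shut, and the axes are right-handed (so a half turn about z gives the same grasp; the last joint's range is limited). The gripper opens to 95 mm and grips with 3 to 60 N. Pads are 20 mm wide; open, the fingers measure 119 mm over their backs; the gripper's body (75 mm by 180 mm) begins 59 mm behind the grasp point.
Start: joints at [-0.106, 0.491, 1.559, -0, 1.092, -0.106], TCP at [625.017, 0.021, 222.661] pointing down, gripper open.
Joint ranges: [-3.1, 3.1], [-0.84, 2.19], [0.05, 2.79], [-1.13, 4.28], [0.06, 2.93], [-2.69, 2.69]. Speed limits (rad/s): [2.22, 2.22, 2.79, 3.14, 3.14, 3.14].

## Interface

Orientations are given as [roll, pitch, yaw] about the fixed x, y, z axes, in that order (R = Rz(yaw) Ry(pitch) Rx(roll)).
In Python, from cell import env gives the robot as it stands. The module is installed in compiled form; this text tells all that it offers.
- The arm moves only by the tool send_rows, never from a script. Its argument "moves" is a list that holds one entry, the list of rows, each a list of 6 numbers: the shift along the tool's x, y, z as a fraction of full scale, then the turn, a rotation vector about the tool's x, y, z as a fraction of full scale. A call has 1 to 12 rows; each row is the pose to reach, as a shift and turn from the pose commanded when the call began, along the tool's axes at that moment; what a row does not reach only later rows make up. Full scale, the value 1, is 0.3 m for a shift and 90 degrees for a turn. A row lasts 1/12 s, in which the tool goes at most 41.7 mm and 7.16 degrees, less where a joint would pass 70% of its speed; a pose out of reach is approached as far as the arm can. A call with a number of a shift or a turn outside -1 to 1 is refused whole. A call with a gripper value outside its range is refused whole. "grip" is the gripper's target within -1 to 1 (shut at 1, half-way at 0, fully open at -1), set as the call begins (left out, the last holds). The fingers move at their own pace and stop on an object; the grip force is fixed at half the most. Time passes only in rows, so rows that repeat a pose let the fingers close. It gives the time, the measured TCP pose, the force and the opening at its end, in the units of the state.
- env.state(): the state, without advancing time (a new reading comes with each control period).
- env.read_camera(name): name is "scene" or "side" or "wrist"; returns a dict with "image" (384x512x3 uint8, red, green, blue), "mtx" (3x3 intrinsics, pixels), "T" (4x4, takes a point from camera to world coordinates); the wrist camera has in their place "mount" (4x4, takes a point from camera to tool coordinates, whose origin is the TCP and whose axes are the tool frame's). Camera axes: x right, y up, looking along -z (the intrinsics and any distortion apply to the point x, -y, -z); pixel columns grow to the right and rows downward; lengths in mm; the calibration is good to about 2 mm. A picture is of the moment at which its call begins: read the wrist's pose just before it. There is no depth.
- env.job_done(): hands the job in, once; it reports no verdict.
Trained networks look in the newest picture that a camera, given by its name, has taken for a name from the list of things; names that differ only in an ending like _2 or _b are one class to them, and where a whole thing is asked for, a point or a joint stands for the part that bears it (a point fixed in the world has none). Each returns a list of dicts, best first, with "confidence" (0 to 1); they miss things now and then, are a little off and sometimes report something else, mostly with a low value. They report only what shows in the picture. A call takes as long as a camera call.
- env.look_for(camera, thing): "xy" ([column, row] in pixels, amid what is visible of it).
- env.outline_of(camera, thing): "region" (384x512 bool, what is visible of it) and "xy" ([column, row] in pixels, amid what is visible of it).
The state is a dict: "t": time; "joints": joint angles; "qvel": joint speeds; "tau": joint torques, N m; "eef_pos": TCP position; "tcp_rot": TCP orientation; "ft_force": force on the tool from outside, world axes, zero at the start; "moment": the same for the moment, N m; "opening": opening from 0.0 (shut) to 1.0 (fully open).
Only numpy, scipy, OpenCV 4.12 (cv2) and the standard library are available. Lean on these libraries where they do the work, as an engineer would, in place of code of your own. Each camera call takes 0.05 s, during which the arm holds its last target. There are 200 camera calls.

## Task

Open the lid of the slide-drying box by its front handle until it stays up by itself, swing the steel prop rod up out of its clip on the box's right-hand end, and lower the lid gently so that the rod's tip goes through the slot in the lid's side lug and the lid rests on the rod's collar. Do not let the lid drop, leave it standing on the rod, and leave the other things on the bench where they are.

Things in the scene. Friction and masses are not known exactly. Their poses are not given: they have to be found in the camera images.
- warmer_base (a point): Slide-drying box: a low white sheet-metal box, 200 mm deep (its x), 300 mm wide (its y), 90 mm high, hinged white hood lid on top. This point is the centre of its underside, on the bench. Its +x points from the front (handle and control panel) to the rear hinge, its +y to the box's left, +z up. It is fixed to the bench for the whole job, at a different place and yaw each time.
- lid (a joint): opening angle of the hood lid (rad): 0 closed, 1.45 fully open; growing lifts the front edge up and back. The stiff hinge holds the 0.7 kg lid by itself above about 1.30; below about 1.2 it falls shut if nothing carries it. About 0.87 when its lug rests on the prop rod's collar.
- lid_hinge (a point): point in the middle of the lid's hinge axis, which runs along the box's y; 100 mm behind the box's centre, 90 mm above the bench. It turns with the lid: with the lid closed its axes are those of the box; its -x always points along the lid to the front edge.
- lid_handle (a point): middle of the lid's D-handle: a round steel bar 10 mm thick, 110 mm long along the box's y, 42 mm in front of the lid's front face (37 mm free gap between bar and lid); its two arms are at the ends of the bar. In the lid_hinge frame it is at (-246, 0, 14) mm. With the lid closed it is 104 mm above the bench with nothing beneath.
- lid_slot (a point): centre of the long slot in the steel lug that stands out from the lid's right-hand (-y) edge. The lug is a flat plate 4 mm thick in the plane of the lid's rim; the slot is 44 mm long along the lid's x and 13 mm wide along y and goes right through. In the lid_hinge frame it is at (-140, -172, 0) mm. This point's z axis is the normal of the lug (up when the lid is closed).
- rod (a joint): angle of the prop rod (rad): 0 lying level in its clip, growing swings its free (rear) end up and forward over the pivot towards the front, up to 1.7. The pivot is stiff (0.11 N m): the rod stays at whatever angle it is left. At 0.97 the tip meets the middle of the slot as the lid comes down; 0.88 to 1.07 still enters it.
- rod_pivot (a point): pivot of the prop rod, near the front of the box's right-hand end: in the box frame at (-85, -172, 50) mm. Pivot axis along the box's y. The rod runs in a plane 22 mm outside the box's right-hand wall.
- rod_mid (a point): point on the rod's axis 92 mm from the pivot, middle of a 60 mm long black rubber sleeve, 11 mm thick; the rod itself is a straight round steel bar 8 mm thick, 187 mm from pivot to tip, 50 mm above the bench when parked, with free space underneath. The body's x axis points along the rod to its tip.
- rod_tip (a point): free end of the prop rod, 186.5 mm from the pivot. A round collar, 22 mm across, sits round the rod with its upper face 16.5 mm below the tip; it does not pass the slot and carries the lid. A small black spring clip, 140 mm from the pivot, holds the parked rod; a steady upward pull or push of 5 to 10 N on the rod frees it.
- slidebox_a: bystander: orange flat slide box, 190 x 105 x 30 mm, lying on the bench to the right of the drying box; origin at the centre of its underside
- slidebox_b: bystander: larger orange flat slide box, 205 x 165 x 34 mm, to the left; origin at the centre of its underside
- washbottle: bystander: white plastic bottle, 68 mm across, 170 mm high, to the left; origin at the centre of its underside
- stain: bystander: amber glass bottle, 54 mm across, 100 mm high, to the left; origin at the centre of its underside
- forceps: bystander: steel forceps, 130 mm long, lying in front to the right; origin at the centre, on the bench
- timer: bystander: white bench timer, 66 x 66 x 18 mm, lying in front to the left; origin at the centre of its underside
- coplin: bystander: clear staining jar with white cap, 68 mm across, 104 mm high, to the left; origin at the centre of its underside

How it is judged:
By the outcome, as a careful person would: the job done as asked, in the order asked, and still so for the second after the job is handed in, with the robot touching nothing.
It also fails if it takes over 72 s, if anything falls off the work surface, if the arm or the gripper's body presses on something with over 40 N, if the wrist force passes 120 N, or if a joint passes its speed limit or range.

## Working session

There is one attempt and no reset: what is moved stays moved. The work goes in short steps, Python scripts to look and compute and a tool call to move; the robot and the scene stay as the last step left them, time stands still between calls to the robot, and variables do not carry over. Pictures are saved under pics/ and viewed, about 8 in all and at most 12, crops included, and the job is handed in when it is done.

Besides the shell and the picture viewer there is one more tool, called after "Call:" by a JSON object that holds its "api" and its "payload", one argument or row to a line. send_rows: Moves the arm, as the interface text tells. Its arguments: {"type":"object","properties":{"moves":{"type":"array","items":{"type":"array","items":{"type":"array","items":{"type":"number"}}}},"grip":{"type":"number"}},"required":["moves"]}

```bash
mkdir -p pics
cat > h.py <<'E'
import numpy as np, cv2
from cell import env
from scipy.spatial.transform import Rotation as R
def save(im,n): cv2.imwrite('pics/'+n,im[:,:,::-1])
E
python3 - <<'E'
from h import *
print(env.state())
ims=[]
for c in ("scene","side"):
    d=env.read_camera(c); ims.append(d["image"]); print(c,np.round(d["mtx"],1).tolist(),np.round(d["T"],3).tolist(),[k for k in d])
    np.savez(c+'.npz',mtx=d["mtx"],T=d["T"],im=d["image"])
    for th in ("lid_handle","lid_hinge","rod_pivot","rod_mid","rod_tip","lid_slot","warmer_base","slidebox_a"):
        print(th,[(np.round(x["xy"],1).tolist(),round(x["confidence"],2)) for x in env.look_for(c,th)[:2]])
save(np.hstack(ims)[:,:],'a.png')
cv2.imwrite('pics/a.png',cv2.resize(np.vstack(ims)[:,:,::-1],None,fx=.78,fy=.78))
E
```

```text
{'t': 0.0, 'joints': array([-1.05595086e-01,  4.91566383e-01,  1.55946323e+00,  1.11723414e-05,
        1.09166495e+00, -1.05617628e-01]), 'qvel': array([ 0.00041581,  0.00200253, -0.00028781, -0.00060746,  0.00127974,
       -0.00166775]), 'tau': array([-9.52334158e-04, -6.12640929e+01, -2.58175153e+01,  6.92750537e-02,
        4.83079045e-02, -1.38641695e-05]), 'eef_pos': array([6.24767741e+02, 5.30421339e-02, 2.22052752e+02]), 'tcp_rot': array([-3.14146664e+00,  1.09471986e-03,  1.74555255e-05]), 'ft_force': array([ 0.90402483, -0.7228504 , -0.05006807]), 'moment': array([ 0.04430672, -0.02786556,  0.03618629]), 'opening': 0.999366569935064}
scene [[435.9, 0.0, 257.0], [0.0, 435.9, 191.8], [0.0, 0.0, 1.0]] [[0.833, -0.482, 0.273, 916.294], [0.554, 0.717, -0.424, -407.293], [0.008, 0.504, 0.864, 1095.571], [0.0, 0.0, 0.0, 1.0]] ['image', 'mtx', 'T']
lid_handle [([273.7, 203.7], 0.63)]
lid_hinge [([272.5, 201.7], 0.88)]
rod_pivot [([242.2, 251.5], 0.62)]
rod_mid [([250.1, 254.1], 0.51)]
rod_tip [([240.4, 249.3], 0.57)]
lid_slot [([274.9, 199.0], 0.95)]
warmer_base [([266.8, 210.6], 0.61)]
slidebox_a [([334.8, 128.1], 0.68), ([210.5, 316.6], 0.57)]
side [[474.4, 0.0, 261.3], [0.0, 474.4, 192.3], [0.0, 0.0, 1.0]] [[0.963, 0.18, -0.201, 339.729], [-0.27, 0.615, -0.741, -792.962], [-0.01, 0.767, 0.641, 843.592], [0.0, 0.0, 0.0, 1.0]] ['image', 'mtx', 'T']
lid_handle [([274.8, 188.2], 0.56)]
lid_hinge [([274.7, 192.6], 0.76)]
rod_pivot [([296.9, 240.4], 0.55)]
rod_mid [([297.9, 237.9], 0.66)]
rod_tip [([273.7, 187.4], 0.56), ([297.9, 238.9], 0.54)]
lid_slot [([274.0, 183.8], 0.82)]
warmer_base [([277.5, 195.6], 0.92)]
slidebox_a [([229.3, 128.4], 0.77), ([343.8, 304.7], 0.71)]
```

View pics/a.png

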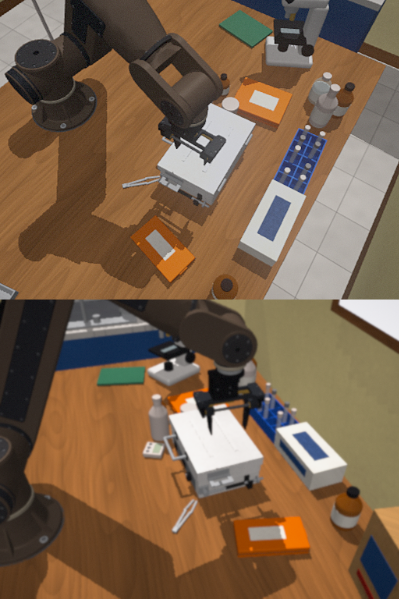

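The box is mid-scene with its front handle facing the robot (side view about (215,190) in the raw image) and the rod on the right-hand end. I'll zoom in for corner pixels.

Run:
```python
from h import *
s=np.load('scene.npz')['im'][120:280,190:340]; d=np.load('side.npz')['im'][110:270,200:350]
f=lambda i:cv2.resize(i,None,fx=2.66*2*.5*1,fy=2.66,interpolation=cv2.INTER_CUBIC)
save(np.hstack([cv2.resize(s,(400,427),interpolation=2),cv2.resize(d,(400,427),interpolation=2)]),'b.png')
```

```text
(no output)
```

View pics/b.png

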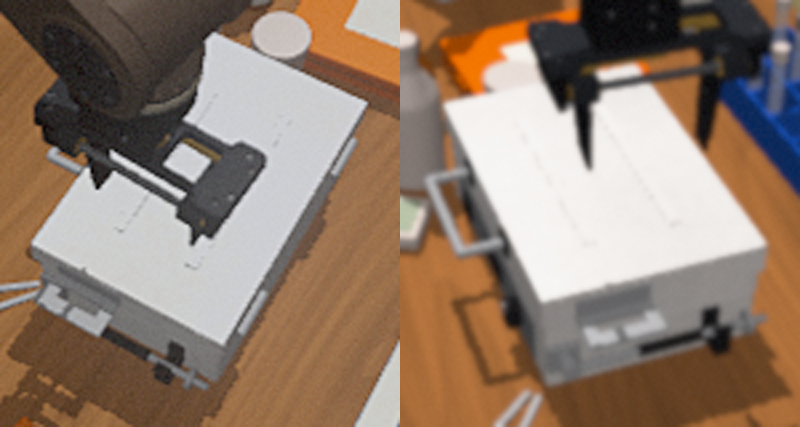

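The crops show the lid top corners, the handle bar, the rod tip and the clip clearly. I'll fit the box pose to these.

```bash
cat > fit.py <<'E'
from h import *
from scipy.optimize import least_squares
def proj(c,P):
    z=np.load(c+'.npz'); p=(np.asarray(P,float)-z['T'][:3,3])@z['T'][:3,:3]
    return np.c_[p[:,0]/-p[:,2],-p[:,1]/-p[:,2]]@np.diag([z['mtx'][0,0],z['mtx'][1,1]])+z['mtx'][:2,2]
H='H'
S=[((-104,-150,H),(33,247)),((100,-150,H),(222,345)),((100,150,H),(367,102)),((101.5,-172,50),(207,385)),((55,-172,50),(176,362))]
D=[((-104,150,H),(446,103)),((-104,-150,H),(545,303)),((100,-150,H),(767,242)),((101.5,-172,50),(765,319)),((55,-172,50),(716,333)),((-146,55,104),(433,180)),((-146,-55,104),(464,251)),((-100,-150,0),(548,384))]
def pts(L,h): return np.array([[h if v=='H' else v for v in a] for a,_ in L],float)
def W(p,P): return np.c_[P[:,0]*np.cos(p[2])-P[:,1]*np.sin(p[2])+p[0],P[:,0]*np.sin(p[2])+P[:,1]*np.cos(p[2])+p[1],P[:,2]]
uS=np.array([b for _,b in S])/2.667+[190,120]; uD=(np.array([b for _,b in D])-[400,0])/2.667+[200,110]
def r(p): return np.r_[(proj('scene',W(p,pts(S,p[3])))-uS).ravel(),(proj('side',W(p,pts(D,p[3])))-uD).ravel()]
if __name__=='__main__':
    o=least_squares(r,[640,0,0.1,125],loss='soft_l1'); print(o.x, np.round(o.fun.reshape(-1,2),1).tolist())
    p=o.x
    print(W(p,np.array([[-146,0,104],[-85,-172,50],[7,-172,50],[101.5,-172,50],[100,0,90],[-104,150,130]],float)).round(1).tolist())
E
python3 fit.py
```

```text
[6.16742064e+02 1.08303248e+02 6.32298771e-02 1.17364867e+02] [[0.4, -2.7], [-0.0, -1.8], [-1.1, 0.9], [0.8, 0.9], [-3.4, 0.9], [0.5, 0.8], [-1.1, -1.7], [-1.3, 0.7], [1.6, -1.3], [2.2, -1.9], [-0.4, -0.3], [-0.2, 0.0], [0.4, 3.4]]
[[471.0, 99.1, 104.0], [542.8, -68.7, 50.0], [634.6, -62.9, 50.0], [728.9, -56.9, 50.0], [716.5, 114.6, 90.0], [503.5, 251.4, 130.0]]
```

Call:
{"api": "send_rows", "payload": {
  "moves": [
    [[-0.25, -0.16, 0, 0, 0, -0.02], [-0.51, -0.33, 0, 0, 0, -0.04], [-0.51, -0.33, 0, 0, 0, -0.04], [-0.51, -0.33, 0, 0, 0, -0.04], [-0.51, -0.33, 0, 0, 0, -0.04], [-0.51, -0.33, 0, 0, 0, -0.04], [-0.51, -0.33, 0, 0, 0, -0.04], [-0.51, -0.33, 0, 0, 0, -0.04]]
  ],
  "grip": 0.2
}}

```text
t: 1.57
eef_pos: [473.4, 98.6, 222.9]
tcp_rot: [3.141, -0.001, 0.063]
ft_force: [-0.5, 0.4, 0.0]
opening: 0.495
```

```bash
cat >> h.py <<'E'
def wrist(name):
    s=env.state(); d=env.read_camera("wrist"); T=np.eye(4); T[:3,:3]=R.from_euler('xyz',s['tcp_rot']).as_matrix(); T[:3,3]=s['eef_pos']
    np.savez(name+'.npz',mtx=d['mtx'],T=T@d['mount'],im=d['image']); save(d['image'],name+'.png')
    print('wrist',s['t'],s['eef_pos'].round(1),s['tcp_rot'].round(3),'cam',(T@d['mount'])[:3,3].round(1)); return d
E
python3 - <<'E'
from h import *
wrist('w1')
d=env.read_camera('side'); np.savez('side2.npz',mtx=d['mtx'],T=d['T'],im=d['image'])
a=np.load('w1.npz')['im']; b=d['image'][100:270,190:360]
save(np.hstack([cv2.resize(a,(480,360)),cv2.resize(b,(320,360))]),'w1.png')
E
```

```text
wrist 1.5667 [473.4  98.6 222.9] [ 3.141e+00 -1.000e-03  6.300e-02] cam [467.6 168.4 384.5]
```

View pics/w1.png

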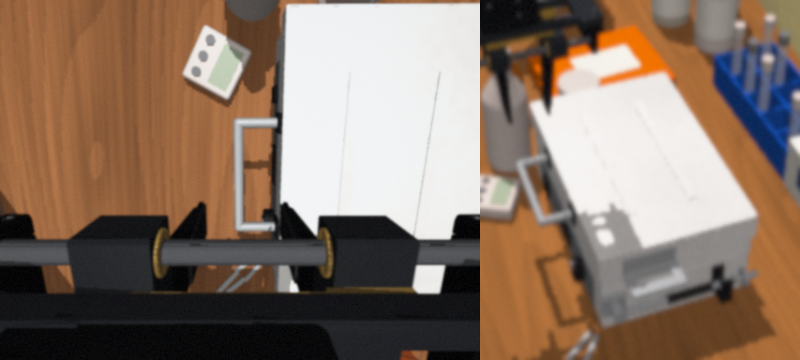

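```bash
cat >> h.py <<'E'
def ray(npz,uv,z):
    c=np.load(npz); k=c['mtx']; d=np.array([(uv[0]-k[0,2])/k[0,0],-(uv[1]-k[1,2])/k[1,1],-1]); d=c['T'][:3,:3]@d; o=c['T'][:3,3]
    return (o+d*(z-o[2])/d[2]).round(1)
E
python3 - <<'E'
from h import *
a=ray('w1.npz',(255,129.5),104);b=ray('w1.npz',(255,240),104);print(a,b,(a+b)/2,np.linalg.norm(a-b)); print(ray('w1.npz',(305,5),120),ray('w1.npz',(305,5),130))
E
cat > fit2.py <<'E'
import fit; from fit import *
bw=np.array([[255,130.],[255,239.5]])
def r2(p): return np.r_[r(p),3*(proj('w1',W(p,np.array([[-146,50,104],[-146,-50,104.]])))-bw).ravel()]
o=least_squares(r2,[617,108,0.06,117],loss='soft_l1'); p=o.x; print(p,np.round(o.fun.reshape(-1,2),1).tolist())
E
python3 fit2.py
```

```text
[465.1 155.7 104. ] [471.8  46.3 104. ] [468.45 101.   104.  ] 109.60497251493656
[498.9 255.  120. ] [497.7 251.8 130. ]
[6.14390801e+02 1.09166663e+02 6.33668647e-02 1.16425630e+02] [[-0.1, -3.2], [-0.7, -2.5], [-1.8, 0.5], [0.3, 0.2], [-4.0, 0.1], [-0.4, 1.0], [-2.2, -1.4], [-2.4, 0.9], [0.5, -1.4], [1.1, -2.0], [-1.4, -0.4], [-1.2, -0.0], [-0.6, 3.3], [0.0, 18.1], [1.0, -8.7]]
```

Call:
{"api": "send_rows", "payload": {
  "moves": [
    [[-0.016, -0.009, 0.1, 0, 0, 0], [-0.016, -0.009, 0.2, 0, 0, 0], [-0.016, -0.009, 0.3, 0, 0, 0], [-0.016, -0.009, 0.38, 0, 0, 0], [-0.016, -0.009, 0.433, 0, 0, 0], [-0.016, -0.009, 0.433, 0, 0, 0], [-0.016, -0.009, 0.433, 0, 0, 0]]
  ]
}}

```text
t: 2.25
eef_pos: [467.5, 100.9, 92.2]
tcp_rot: [3.142, 0.002, 0.062]
ft_force: [0.2, 0.3, -0.1]
opening: 0.404
```

Call:
{"api": "send_rows", "payload": {
  "moves": [
    [[0, 0, 0, 0, 0, 0], [0, 0, 0, 0, 0, 0], [0, 0, 0, 0, 0, 0], [0, 0, 0, 0, 0, 0], [0, 0, 0, 0, 0, 0], [0, 0, 0, 0, 0, 0], [0, 0, 0, 0, 0, 0], [0, 0, 0, 0, 0, 0]]
  ],
  "grip": 1
}}

```text
t: 2.92
eef_pos: [468.7, 101.5, 93.4]
tcp_rot: [-3.142, -0.004, 0.063]
ft_force: [5.9, 0.7, -0.8]
opening: 0.096
```

Run:
```python
import numpy as np
f=lambda t:np.array([-246*np.cos(t)+14*np.sin(t),0,-(246*np.sin(t)+14*np.cos(t))])/300
def seq(a,l): print(a,[[round(float(v),3) for v in f(t)-f(a)] for t in l])
seq(0,[.03,.07,.13,.2,.27,.34,.41,.48,.55,.62,.68,.74])
seq(.74,[.8,.87,.94,1.01,1.08,1.15,1.22,1.28,1.33,1.37,1.39,1.4])
```

```text
0 [[0.002, 0.0, -0.025], [0.005, 0.0, -0.057], [0.013, 0.0, -0.106], [0.026, 0.0, -0.162], [0.042, 0.0, -0.217], [0.063, 0.0, -0.271], [0.087, 0.0, -0.323], [0.114, 0.0, -0.373], [0.145, 0.0, -0.422], [0.18, 0.0, -0.468], [0.212, 0.0, -0.505], [0.246, 0.0, -0.541]]
0.74 [[0.036, 0.0, -0.033], [0.081, 0.0, -0.069], [0.128, 0.0, -0.102], [0.177, 0.0, -0.132], [0.229, 0.0, -0.158], [0.282, 0.0, -0.18], [0.336, 0.0, -0.199], [0.384, 0.0, -0.212], [0.424, 0.0, -0.22], [0.456, 0.0, -0.225], [0.473, 0.0, -0.228], [0.481, 0.0, -0.229]]
```

Call:
{"api": "send_rows", "payload": {
  "moves": [
    [[0.002, 0.0, -0.025, 0, 0, 0], [0.005, 0.0, -0.057, 0, 0, 0], [0.013, 0.0, -0.106, 0, 0, 0], [0.026, 0.0, -0.162, 0, 0, 0], [0.042, 0.0, -0.217, 0, 0, 0], [0.063, 0.0, -0.271, 0, 0, 0], [0.087, 0.0, -0.323, 0, 0, 0], [0.114, 0.0, -0.373, 0, 0, 0], [0.145, 0.0, -0.422, 0, 0, 0], [0.18, 0.0, -0.468, 0, 0, 0], [0.212, 0.0, -0.505, 0, 0, 0], [0.246, 0.0, -0.541, 0, 0, 0]]
  ]
}}

```text
t: 3.92
eef_pos: [541.0, 106.0, 255.4]
tcp_rot: [3.142, 0.0, 0.063]
ft_force: [4.3, 0.3, -9.4]
opening: 0.099
```

Tracking well with low forces, so I'll continue.

Call:
{"api": "send_rows", "payload": {
  "moves": [
    [[0.036, 0.0, -0.033, 0, 0, 0], [0.081, 0.0, -0.069, 0, 0, 0], [0.128, 0.0, -0.102, 0, 0, 0], [0.177, 0.0, -0.132, 0, 0, 0], [0.229, 0.0, -0.158, 0, 0, 0], [0.282, 0.0, -0.18, 0, 0, 0], [0.336, 0.0, -0.199, 0, 0, 0], [0.384, 0.0, -0.212, 0, 0, 0], [0.424, 0.0, -0.22, 0, 0, 0], [0.456, 0.0, -0.225, 0, 0, 0], [0.473, 0.0, -0.228, 0, 0, 0], [0.481, 0.0, -0.229, 0, 0, 0]]
  ]
}}

```text
t: 4.92
eef_pos: [685.1, 115.4, 324.6]
tcp_rot: [-3.141, -0.001, 0.063]
ft_force: [-2.2, 0.7, 5.2]
opening: 0.098
```

Call:
{"api": "send_rows", "payload": {
  "moves": [
    [[0, 0, 0, 0, 0, 0], [0, 0, 0, 0, 0, 0], [0, 0, 0, 0, 0, 0], [0, 0, 0, 0, 0, 0]]
  ]
}}

```text
t: 5.25
eef_pos: [684.6, 115.3, 324.5]
tcp_rot: [-3.141, -0.001, 0.063]
ft_force: [0.1, 1.8, 4.9]
opening: 0.096
```

Call:
{"api": "send_rows", "payload": {
  "moves": [
    [[0, 0, 0, 0, 0, 0], [0, 0, 0, 0, 0, 0], [0, 0, 0, 0, 0, 0], [0, 0, 0, 0, 0, 0], [0, 0, -0.03, 0, 0, 0], [0, 0, -0.1, 0, 0, 0], [0, 0, -0.2, 0, 0, 0], [0, 0, -0.27, 0, 0, 0], [0, 0, -0.27, 0, 0, 0], [0, 0, -0.27, 0, 0, 0]]
  ],
  "grip": 0.2
}}

```text
t: 6.08
eef_pos: [684.8, 115.1, 406.3]
tcp_rot: [-3.142, -0.003, 0.063]
ft_force: [0.3, 0.2, -0.1]
opening: 0.399
```

Run:
```python
from h import *
a=env.read_camera('scene'); d=env.read_camera('side'); np.savez('side3.npz',mtx=d['mtx'],T=d['T'],im=d['image'])
save(np.hstack([cv2.resize(a['image'],(400,300)),cv2.resize(d['image'][80:280,180:380],(400,300*4//3))[:300]]),'c.png')
```

```text
(no output)
```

View pics/c.png

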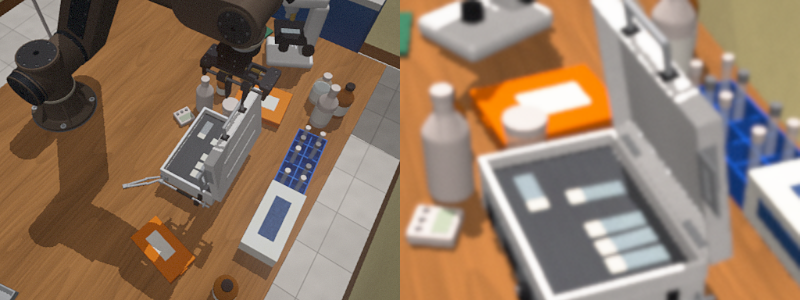

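Call:
{"api": "send_rows", "payload": {
  "moves": [
    [[-0.05, 0.05, 0, 0, 0, -0.07], [-0.1, 0.12, 0, 0, 0, -0.14], [-0.15, 0.2, 0, 0, 0, -0.21], [-0.2, 0.28, 0, 0, 0, -0.28], [-0.253, 0.36, 0, 0, 0, -0.35], [-0.253, 0.44, 0, 0, 0, -0.42], [-0.253, 0.52, 0, 0, 0, -0.49], [-0.253, 0.576, 0, 0, 0, -0.56], [-0.253, 0.576, 0, 0, 0, -0.63], [-0.253, 0.576, 0, 0, 0, -0.7], [-0.253, 0.576, 0, 0, 0, -0.77], [-0.253, 0.576, 0, 0, 0, -0.84]]
  ]
}}

```text
t: 7.18
eef_pos: [619.6, -62.3, 403.5]
tcp_rot: [-3.14, -0.0, 1.387]
ft_force: [-0.4, 1.0, 0.4]
opening: 0.397
```

Call:
{"api": "send_rows", "payload": {
  "moves": [
    [[0, 0, 0.06, 0, 0, -0.08], [0, 0, 0.15, 0, 0, -0.16], [0, 0, 0.25, 0, 0, -0.16], [0, 0, 0.35, 0, 0, -0.16], [0, 0, 0.45, 0, 0, -0.16], [0, 0, 0.5, 0, 0, -0.16], [0, 0, 0.5, 0, 0, -0.16], [0, 0, 0.5, 0, 0, -0.16]]
  ]
}}

```text
t: 7.85
eef_pos: [619.6, -62.1, 254.0]
tcp_rot: [-3.139, -0.001, 1.634]
ft_force: [0.0, 0.2, -0.3]
opening: 0.4
```

```bash
python3 - <<'E'
from h import *
wrist('w2'); print(env.state()['joints'].round(2)); c='wrist'
for th in ("rod","rod_mid","rod_pivot","rod_tip"): print(th,[(np.round(x["xy"],1).tolist(),round(x["confidence"],2)) for x in env.look_for(c,th)[:2]])
E
cp w2.npz /dev/null; ls pics
```

```text
wrist 7.85 [619.6 -62.1 254. ] [-3.139e+00 -1.000e-03  1.634e+00] cam [549.4 -65.9 415.8]
[-0.21  0.46  1.52 -0.    1.16 -1.84]
rod [([260.4, 177.8], 0.79)]
rod_mid [([259.5, 177.6], 0.92)]
rod_pivot []
rod_tip [([258.4, 177.9], 0.92), ([238.2, 42.4], 0.35)]
a.png
b.png
c.png
w1.png
w2.png
```

View pics/w2.png

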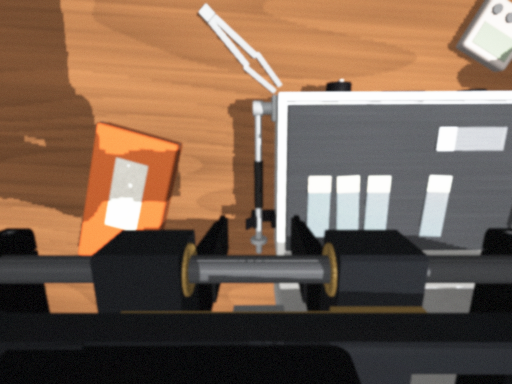

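The rod runs vertically at column ≈259: pivot ≈(259,107), sleeve rows ≈161–207, clip ≈218, collar ≈240. The box wall is just to its right at column ≈277. I'll backproject these.

Run:
```python
from h import *
for uv in [(259,107),(259,162),(258.5,207),(258.5,218),(258,240)]: print(uv,ray('w2.npz',uv,50))
b=np.array([614.2,110]);y=.062
for x in (-85,-23,37,55,84): print(x,b+np.array([x*np.cos(y)+172*np.sin(y),x*np.sin(y)-172*np.cos(y)]))
im=np.load('w2.npz')['im']; print(im[180,245:300:1].mean(1).astype(int)); print(im[130,245:300].mean(1).astype(int))
print([ray('w2.npz',(u,180),90) for u in (275,287)])
```

```text
(259, 107) [538.9 -66.5  50. ]
(259, 162) [604.1 -62.3  50. ]
(258.5, 207) [662.1 -59.3  50. ]
(258.5, 218) [676.9 -58.3  50. ]
(258, 240) [707.5 -57.1  50. ]
-85 [540.02048692 -66.93614622]
-23 [601.90136108 -63.09460847]
37 [661.78607802 -59.37699129]
55 [679.7514931  -58.26170614]
84 [708.69577295 -56.46485783]
[ 87  87  87  86  89  86  86  83  76  57  36  28  38  41  37  33  34  40
  62  83  86  88  91  87  87  88  85  85  96 110 124 154 213 247 253 254
 254 254 254 252 238 177 114  98 101 103 102 107 104 104 104 105 103 104
 104]
[ 88  90  89  91  92  91  93  90  94 110 149 191 225 235 220 167 114  96
  89  87  88  82  83  83  84  83  85  85  87 100 112 130 180 240 253 254
 254 254 254 254 250 227 152 101  96  99 100 100 102  99 101 101 103 103
 102]
[array([617.1, -43.6,  90. ]), array([616.3, -30.3,  90. ])]
```

Call:
{"api": "send_rows", "payload": {
  "moves": [
    [[0, 0, 0.1, -0.06, 0, 0], [0, 0, 0.2, -0.127, 0, 0], [0, 0, 0.3, -0.127, 0, 0], [0, 0, 0.4, -0.127, 0, 0], [0, 0, 0.5, -0.127, 0, 0], [0, 0, 0.56, -0.127, 0, 0], [0, 0, 0.58, -0.127, 0, 0], [0, 0, 0.58, -0.127, 0, 0]]
  ],
  "grip": 0.66
}}

```text
t: 8.77
eef_pos: [619.7, -62.1, 80.0]
tcp_rot: [2.943, -0.0, 1.634]
ft_force: [0.2, 0.5, 0.9]
opening: 0.17
```

Run:
```python
from h import *
wrist('w3'); d=env.read_camera('side'); s=d['image'][120:270,220:370]
save(np.hstack([np.load('w3.npz')['im'],cv2.resize(s,(288,384))[:,:]]),'w3.png')
```

```text
wrist 8.7667 [619.7 -62.1  80. ] [ 2.943 -0.     1.634] cam [518.7 -67.8 224.8]
```

View pics/w3.png

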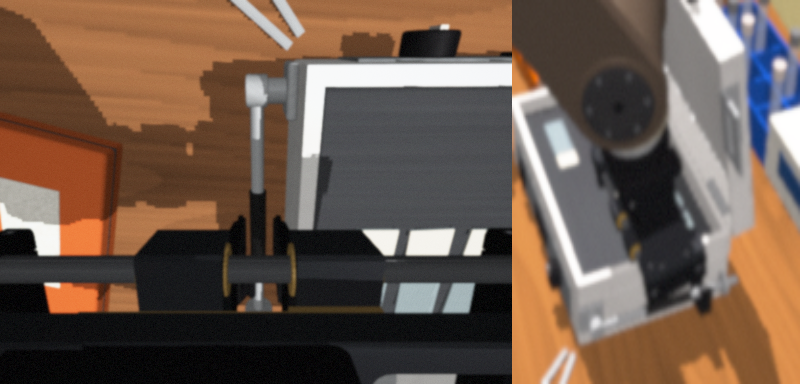

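Call:
{"api": "send_rows", "payload": {
  "moves": [
    [[0, -0.004, 0.02, 0, 0, 0], [0, -0.008, 0.04, 0, 0, 0], [0, -0.012, 0.06, 0, 0, 0], [0, -0.016, 0.08, 0, 0, 0], [0, -0.021, 0.105, 0, 0, 0], [0, -0.021, 0.105, 0, 0, 0]]
  ]
}}

```text
t: 9.37
eef_pos: [619.3, -62.0, 47.0]
tcp_rot: [2.944, -0.001, 1.634]
ft_force: [-0.7, -0.4, -0.2]
opening: 0.17
```

Call:
{"api": "send_rows", "payload": {
  "moves": [
    [[0, 0, 0, 0, 0, 0], [0, 0, 0, 0, 0, 0], [0, 0, 0, 0, 0, 0], [0, 0, 0, 0, 0, 0], [0, 0, 0, 0, 0, 0], [0, 0, 0, 0, 0, 0]]
  ],
  "grip": 1
}}

```text
t: 9.87
eef_pos: [619.8, -62.9, 48.4]
tcp_rot: [2.942, 0.001, 1.633]
ft_force: [-0.7, -7.4, -5.9]
opening: 0.106
```

Run:
```python
import numpy as np
c,s=np.cos(.2),np.sin(.2)
f=lambda t:80*np.array([np.cos(t-.01),np.sin(t-.01)])
for L in ([.03,.07,.12,.18,.25,.33,.41,.49,.57,.65,.72],[.77,.82,.87,.9,.93,.95,.96,.97]):
    print([[0,*[round(float(v)/300,3) for v in (c*d[0]+s*d[1],s*d[0]-c*d[1])],round(-.5/.97*t/1.5708,3),0,0] for t in L for d in [f(t)-f(0)]])
# second segment from pose at .72 tilt
tl=.2+.5/.97*.72; c,s=np.cos(tl),np.sin(tl)
print([[0,*[round(float(v)/300,3) for v in (c*d[0]+s*d[1],s*d[0]-c*d[1])],round(-.5/.97*(t-.72)/1.5708,3),0,0] for t in [.77,.82,.87,.91,.94,.96,.97,.97,.97] for d in [f(t)-f(.72)]])
```

```text
[[0, 0.002, -0.008, -0.01, 0, 0], [0, 0.003, -0.018, -0.023, 0, 0], [0, 0.005, -0.032, -0.039, 0, 0], [0, 0.006, -0.048, -0.059, 0, 0], [0, 0.006, -0.066, -0.082, 0, 0], [0, 0.004, -0.088, -0.108, 0, 0], [0, 0.001, -0.109, -0.135, 0, 0], [0, -0.005, -0.129, -0.161, 0, 0], [0, -0.011, -0.15, -0.187, 0, 0], [0, -0.02, -0.169, -0.213, 0, 0], [0, -0.028, -0.186, -0.236, 0, 0]]
[[0, -0.035, -0.197, -0.253, 0, 0], [0, -0.042, -0.208, -0.269, 0, 0], [0, -0.05, -0.219, -0.285, 0, 0], [0, -0.055, -0.225, -0.295, 0, 0], [0, -0.06, -0.231, -0.305, 0, 0], [0, -0.064, -0.235, -0.312, 0, 0], [0, -0.066, -0.237, -0.315, 0, 0], [0, -0.068, -0.239, -0.318, 0, 0]]
[[0, -0.002, -0.013, -0.016, 0, 0], [0, -0.005, -0.026, -0.033, 0, 0], [0, -0.008, -0.039, -0.049, 0, 0], [0, -0.012, -0.049, -0.062, 0, 0], [0, -0.014, -0.057, -0.072, 0, 0], [0, -0.016, -0.062, -0.079, 0, 0], [0, -0.017, -0.064, -0.082, 0, 0], [0, -0.017, -0.064, -0.082, 0, 0], [0, -0.017, -0.064, -0.082, 0, 0]]
```

Call:
{"api": "send_rows", "payload": {
  "moves": [
    [[0, 0.002, -0.008, -0.01, 0, 0], [0, 0.003, -0.018, -0.023, 0, 0], [0, 0.005, -0.032, -0.039, 0, 0], [0, 0.006, -0.048, -0.059, 0, 0], [0, 0.006, -0.066, -0.082, 0, 0], [0, 0.004, -0.088, -0.108, 0, 0], [0, 0.001, -0.109, -0.135, 0, 0], [0, -0.005, -0.129, -0.161, 0, 0], [0, -0.011, -0.15, -0.187, 0, 0], [0, -0.02, -0.169, -0.213, 0, 0], [0, -0.028, -0.186, -0.236, 0, 0]]
  ]
}}

```text
t: 10.78
eef_pos: [616.4, -61.7, 126.1]
tcp_rot: [2.617, 0.024, 1.607]
ft_force: [-6.7, -53.4, -14.0]
opening: 0.104
```

Call:
{"api": "send_rows", "payload": {
  "moves": [
    [[0, -0.002, -0.013, -0.016, 0, 0], [0, -0.005, -0.026, -0.033, 0, 0], [0, -0.008, -0.039, -0.049, 0, 0], [0, -0.012, -0.049, -0.062, 0, 0], [0, -0.014, -0.057, -0.072, 0, 0], [0, -0.016, -0.062, -0.079, 0, 0], [0, -0.017, -0.064, -0.082, 0, 0], [0, -0.017, -0.064, -0.082, 0, 0], [0, -0.017, -0.064, -0.082, 0, 0]]
  ]
}}

```text
t: 11.53
eef_pos: [617.0, -45.1, 167.7]
tcp_rot: [2.547, 0.03, 1.6]
ft_force: [-0.3, -0.1, 0.1]
opening: 0.005
```

Run:
```python
from h import *
wrist('w4'); d=env.read_camera('side'); np.savez('side4.npz',mtx=d['mtx'],T=d['T'],im=d['image']); s=d['image'][80:280,210:380]
save(np.hstack([cv2.resize(np.load('w4.npz')['im'],(400,300)),cv2.resize(s,(340,400))[:300] if 0 else cv2.resize(s,(255,300))]),'w4.png')
```

```text
wrist 11.5333 [617.  -45.1 167.7] [2.547 0.03  1.6  ] cam [467.5 -46.  262.6]
```

View pics/w4.png

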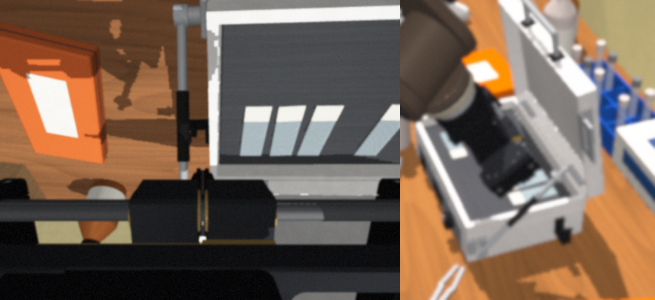

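Run:
```python
from h import *
s=env.state(); print(s['joints'].round(3),s['qvel'].round(3),s['eef_pos'],s['ft_force'].round(1),s['tau'].round(1))
```

```text
[-0.232  0.422  2.036  0.887  0.156 -2.685] [-0.002  0.001 -0.     0.003 -0.    -0.   ] [617.02036232 -45.2911596  167.56454571] [ 0.2 -0.6  0.5] [  0.1 -49.5 -18.6   0.2  -0.8  -0. ]
```

```bash
cat >> fit.py <<'E'
P0=[614.1,110,.063]
def rodpt(t,s): return W(P0,np.array([[-85+s*np.cos(t),-172,50+s*np.sin(t)]]))
E
python3 - <<'E'
from fit import *
for t in (.4,.5,.6,.7,.8,.9,1.): print(t,[proj('side4',rodpt(t,s))[0].round(1).tolist() for s in (0,62,122,186.5)], rodpt(t,186.5)[0].round(0),'w4',[proj('w4',rodpt(t,s))[0].round().tolist() for s in (62,122,186)])
im=np.load('side4.npz')['im'][160:260,230:360]; save(cv2.resize(im,(780,600),interpolation=2),'d.png')
E
```

```text
0.4 [[263.5, 247.3], [286.9, 233.8], [309.7, 220.8], [334.2, 206.7]] [712. -56. 123.] w4 [[238.0, 117.0], [242.0, 190.0], [245.0, 253.0]]
0.5 [[263.5, 247.3], [285.9, 232.4], [307.8, 217.8], [331.6, 201.9]] [703. -57. 139.] w4 [[237.0, 118.0], [240.0, 196.0], [243.0, 265.0]]
0.6 [[263.5, 247.3], [284.6, 231.1], [305.5, 215.0], [328.3, 197.5]] [694. -57. 155.] w4 [[236.0, 119.0], [238.0, 201.0], [241.0, 277.0]]
0.7 [[263.5, 247.3], [283.1, 229.9], [302.6, 212.6], [324.2, 193.5]] [682. -58. 170.] w4 [[235.0, 118.0], [236.0, 204.0], [238.0, 289.0]]
0.8 [[263.5, 247.3], [281.4, 228.9], [299.4, 210.5], [319.3, 190.0]] [670. -59. 184.] w4 [[234.0, 117.0], [234.0, 207.0], [235.0, 300.0]]
0.9 [[263.5, 247.3], [279.5, 228.1], [295.7, 208.7], [313.8, 187.0]] [656. -60. 196.] w4 [[233.0, 114.0], [232.0, 208.0], [231.0, 311.0]]
1.0 [[263.5, 247.3], [277.4, 227.5], [291.6, 207.3], [307.6, 184.6]] [641. -61. 207.] w4 [[231.0, 111.0], [229.0, 207.0], [226.0, 321.0]]
```

View pics/d.png

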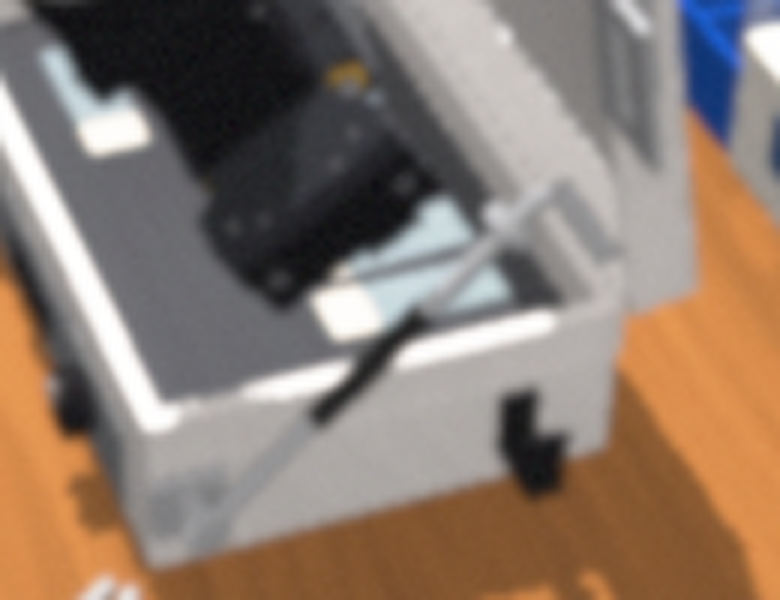

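Call:
{"api": "send_rows", "payload": {
  "moves": [
    [[0, 0.03, -0.05, 0, 0, 0], [0, 0.07, -0.1, 0.03, 0, 0], [0, 0.1, -0.15, 0.08, 0, 0], [0, 0.13, -0.2, 0.14, 0, 0], [0, 0.17, -0.25, 0.2, 0, 0], [0, 0.17, -0.25, 0.25, 0, 0], [0, 0.17, -0.25, 0.25, 0, 0], [0, 0.17, -0.25, 0.25, 0, 0], [0, 0.17, -0.25, 0.25, 0, 0]]
  ],
  "grip": 0.47
}}

```text
t: 12.38
eef_pos: [616.7, -42.5, 256.7]
tcp_rot: [2.938, 0.029, 1.6]
ft_force: [-0.4, -0.8, -0.3]
opening: 0.261
```

Run:
```python
from fit import *
s=env.state(); print(s['joints'].round(3),s['eef_pos'].round(1),s['tcp_rot'].round(3)); print(rodpt(.75,82))
Rt=R.from_euler('xyz',s['tcp_rot']); tgt=rodpt(.75,82)[0]+[0,0,58]; print('shift',Rt.inv().apply(tgt-s['eef_pos'])/300)
des=R.from_euler('z',.063)*R.from_matrix(np.array([[0,1,0],[1,0,0],[0,0,-1.]]).T)
des=R.from_euler('z',.063)*R.from_euler('y',-.25)*R.from_euler('z',-.063)*des
print('turn',(Rt.inv()*des).as_rotvec()/1.5708, des.as_euler('xyz'))
```

```text
[-0.182  0.376  1.673  0.019  0.887 -1.795] [616.7 -42.5 256.7] [2.938 0.029 1.6  ]
[[599.97691975 -63.23283247 105.89437832]]
shift [-0.05856972 -0.11959887  0.29314738]
turn [-0.02971563  0.02271215 -0.01707223] [2.89159265 0.         1.63379633]
```

Call:
{"api": "send_rows", "payload": {
  "moves": [
    [[-0.03, -0.06, 0, -0.03, 0.023, -0.017], [-0.059, -0.12, 0.05, -0.03, 0.023, -0.017], [-0.059, -0.12, 0.12, -0.03, 0.023, -0.017], [-0.059, -0.12, 0.2, -0.03, 0.023, -0.017], [-0.059, -0.12, 0.26, -0.03, 0.023, -0.017], [-0.059, -0.12, 0.293, -0.03, 0.023, -0.017], [-0.059, -0.12, 0.293, -0.03, 0.023, -0.017], [-0.059, -0.12, 0.293, -0.03, 0.023, -0.017]]
  ]
}}

```text
t: 13.05
eef_pos: [599.7, -63.7, 165.4]
tcp_rot: [2.893, 0.0, 1.633]
ft_force: [0.4, -0.5, 0.1]
opening: 0.265
```

Run:
```python
from fit import *
s=env.state(); print(s['joints'].round(3))
wrist('w5')
for t in (.6,.7,.8,.9): print(t,[proj('w5',rodpt(t,q))[0].round().tolist() for q in (0,62,122,186)])
Rt=R.from_euler('xyz',s['tcp_rot']); print('shift',Rt.inv().apply(rodpt(.75,82)[0]-[0,0,2]-s['eef_pos'])/300)
```

```text
[-0.248  0.45   1.843  0.13   0.615 -1.979]
wrist 13.05 [599.7 -63.7 165.4] [2.893 0.    1.633] cam [491.5 -69.8 304.9]
0.6 [[259.0, 96.0], [259.0, 170.0], [259.0, 245.0], [259.0, 330.0]]
0.7 [[259.0, 96.0], [259.0, 168.0], [259.0, 246.0], [259.0, 338.0]]
0.8 [[259.0, 96.0], [259.0, 166.0], [259.0, 244.0], [259.0, 345.0]]
0.9 [[259.0, 96.0], [259.0, 162.0], [259.0, 241.0], [259.0, 349.0]]
shift [ 0.00168879 -0.04943231  0.19885263]
```

View pics/w5.png

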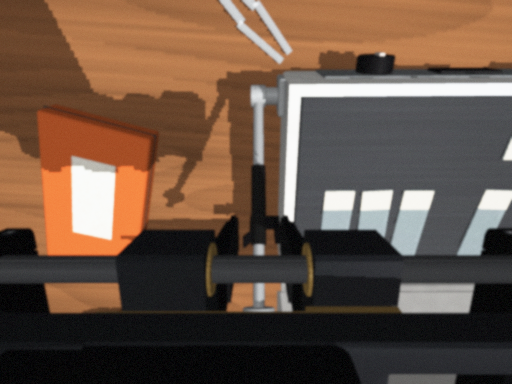

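Call:
{"api": "send_rows", "payload": {
  "moves": [
    [[0.002, -0.01, 0.04, 0, 0, 0], [0.002, -0.02, 0.08, 0, 0, 0], [0.002, -0.03, 0.12, 0, 0, 0], [0.002, -0.04, 0.16, 0, 0, 0], [0.002, -0.045, 0.18, 0, 0, 0], [0.002, -0.049, 0.199, 0, 0, 0], [0.002, -0.049, 0.199, 0, 0, 0], [0.002, -0.049, 0.199, 0, 0, 0]]
  ]
}}

```text
t: 13.77
eef_pos: [600.8, -63.2, 104.8]
tcp_rot: [2.892, 0.001, 1.633]
ft_force: [0.7, 0.2, 0.5]
opening: 0.268
```

Call:
{"api": "send_rows", "payload": {
  "moves": [
    [[0, 0, 0, 0, 0, 0], [0, 0, 0, 0, 0, 0], [0, 0, 0, 0, 0, 0], [0, 0, 0, 0, 0, 0], [0, 0, 0, 0, 0, 0], [0, 0, 0, 0, 0, 0]]
  ],
  "grip": 1
}}

```text
t: 14.27
eef_pos: [601.0, -64.2, 104.8]
tcp_rot: [2.891, 0.002, 1.633]
ft_force: [-0.2, -7.4, -0.4]
opening: 0.107
```

Call:
{"api": "send_rows", "payload": {
  "moves": [
    [[0, -0.007, -0.013, 0, 0, 0], [0, -0.014, -0.024, 0, 0, 0], [0, -0.021, -0.033, 0, 0, 0], [0, -0.028, -0.041, 0, 0, 0], [0, -0.035, -0.049, 0, 0, 0], [0, -0.035, -0.049, 0, 0, 0], [0, -0.035, -0.049, 0, 0, 0]]
  ]
}}

```text
t: 14.85
eef_pos: [587.2, -65.2, 116.3]
tcp_rot: [2.891, 0.002, 1.633]
ft_force: [1.2, -8.6, -2.3]
opening: 0.108
```

Run:
```python
from fit import *
s=env.state(); print(s['joints'].round(3),s['eef_pos'].round(1),s['tcp_rot'].round(3)); print(rodpt(.97,82),rodpt(.97,186.5))
d=env.read_camera('side'); np.savez('side5.npz',mtx=d['mtx'],T=d['T'],im=d['image'])
im=d['image'][160:260,230:360]; save(cv2.resize(im,(780,600),interpolation=2),'e.png')
for t in (.8,.9,.97,1.05): print(t,[((proj('side5',rodpt(t,q))[0]-[230,160])*6).round().tolist() for q in (0,62,122,186.5)])
```

```text
[-0.256  0.506  1.918  0.163  0.484 -2.025] [587.2 -65.2 116.3] [2.891e+00 2.000e-03 1.633e+00]
[[586.36006147 -64.09183129 117.64062849]] [[645.31666929 -60.37264321 203.84118554]]
0.8 [[201.0, 524.0], [309.0, 413.0], [416.0, 303.0], [536.0, 180.0]]
0.9 [[201.0, 524.0], [297.0, 409.0], [394.0, 292.0], [503.0, 162.0]]
0.97 [[201.0, 524.0], [288.0, 406.0], [377.0, 286.0], [477.0, 152.0]]
1.05 [[201.0, 524.0], [278.0, 403.0], [356.0, 281.0], [445.0, 142.0]]
```

View pics/e.png

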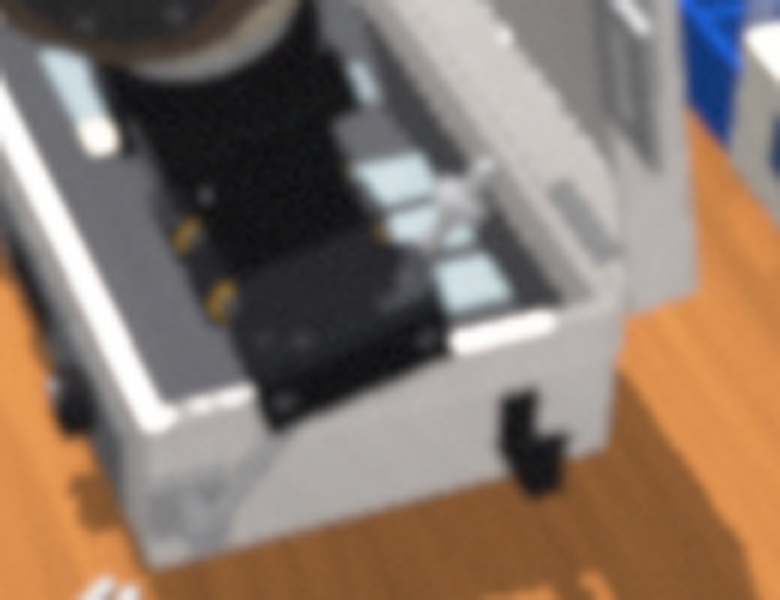

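Call:
{"api": "send_rows", "payload": {
  "moves": [
    [[0, 0, 0, 0, 0, 0], [0, 0, 0, 0, 0, 0], [0, 0, 0, 0, 0, 0], [0, 0, 0, 0, 0, 0], [0, 0, -0.03, 0, 0, 0], [0, 0, -0.1, 0, 0, 0], [0, 0, -0.2, 0, 0, 0], [0, 0, -0.33, 0, 0, 0], [0, 0, -0.46, 0, 0, 0], [0, 0, -0.6, 0, 0, 0], [0, 0, -0.6, 0, 0, 0], [0, 0, -0.6, 0, 0, 0]]
  ],
  "grip": 0.47
}}

```text
t: 15.9
eef_pos: [542.5, -66.7, 293.2]
tcp_rot: [2.888, 0.002, 1.633]
ft_force: [-0.4, -0.3, -0.3]
opening: 0.267
```

```bash
cat > plan.py <<'E'
from fit import *
import sys
def plan(tgt,rpy):
    s=env.state(); Rt=R.from_euler('xyz',s['tcp_rot']); print(s['joints'].round(3))
    print('shift',(Rt.inv().apply(np.array(tgt)-s['eef_pos'])/300).round(3),'turn',((Rt.inv()*R.from_euler('xyz',rpy)).as_rotvec()/1.5708).round(3))
plan(eval(sys.argv[1]),eval(sys.argv[2]))
E
python3 plan.py "[684.8,115.2,420]" "[3.14159,0,.063]"
python3 - <<'E'
from fit import *
d=env.read_camera('scene'); np.savez('scene5.npz',mtx=d['mtx'],T=d['T'],im=d['image']); d=env.read_camera('side'); np.savez('side5.npz',mtx=d['mtx'],T=d['T'],im=d['image'])
im=d['image'][130:260,230:360]; im2=np.load('scene5.npz')['im'][110:280,190:320]
save(np.hstack([cv2.resize(im,(450,450),interpolation=2),cv2.resize(im2,(344,450),interpolation=2)]),'f.png')
for t in (.9,.97,1.05): print(t,[((proj('side5',rodpt(t,q))[0]-[230,130])*3.46).round().tolist() for q in (0,62,122,186.5)],[((proj('scene5',rodpt(t,q))[0]-[190,110])*2.647+[450,0]).round().tolist() for q in (0,62,122,186.5)])
# handle projections for lid angles
for t in (1.3,1.35,1.4,1.45):
    P=np.array([[100-246*np.cos(t)+14*np.sin(t),y,90+246*np.sin(t)+14*np.cos(t)] for y in (55,-55)]); print(t,((proj('side5',W(P0,P))-[230,130])*3.46).round().tolist())
E
```

```text
[-0.284  0.219  1.811  0.108  0.875 -1.977]
shift [ 0.575  0.601 -0.282] turn [ 0.128 -0.126  0.994]
0.9 [[116.0, 406.0], [171.0, 339.0], [227.0, 272.0], [290.0, 197.0]] [[493.0, 319.0], [522.0, 316.0], [553.0, 312.0], [590.0, 308.0]]
0.97 [[116.0, 406.0], [166.0, 338.0], [217.0, 269.0], [275.0, 191.0]] [[493.0, 319.0], [519.0, 313.0], [547.0, 306.0], [579.0, 299.0]]
1.05 [[116.0, 406.0], [160.0, 336.0], [206.0, 266.0], [257.0, 186.0]] [[493.0, 319.0], [515.0, 310.0], [538.0, 300.0], [566.0, 288.0]]
1.3 [[187.0, -164.0], [251.0, -87.0]]
1.35 [[203.0, -170.0], [269.0, -94.0]]
1.4 [[220.0, -175.0], [287.0, -100.0]]
1.45 [[237.0, -179.0], [305.0, -104.0]]
```

View pics/f.png

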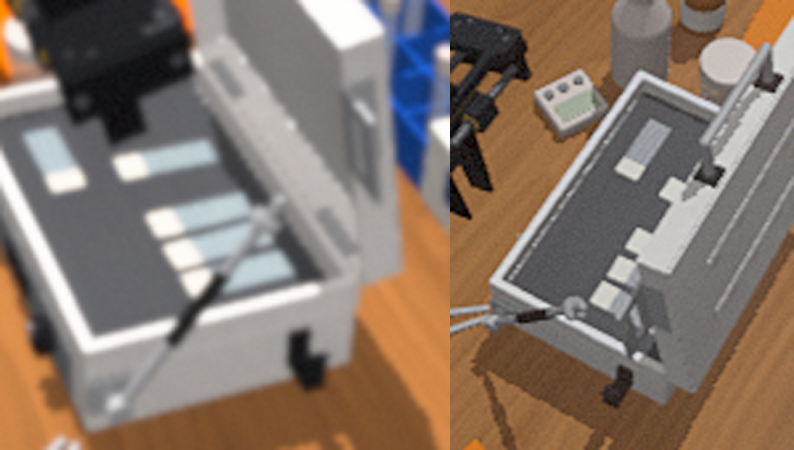

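Call:
{"api": "send_rows", "payload": {
  "moves": [
    [[0, 0.03, -0.12, 0.009, -0.009, 0.07], [0, 0.06, -0.24, 0.018, -0.018, 0.14], [0, 0.09, -0.35, 0.027, -0.027, 0.21], [0, 0.105, -0.41, 0.036, -0.036, 0.28], [0.07, 0.165, -0.395, 0.045, -0.045, 0.35], [0.14, 0.225, -0.38, 0.054, -0.054, 0.42], [0.21, 0.285, -0.363, 0.063, -0.063, 0.49], [0.28, 0.345, -0.347, 0.072, -0.071, 0.56], [0.35, 0.41, -0.331, 0.081, -0.08, 0.63], [0.42, 0.47, -0.316, 0.09, -0.089, 0.7], [0.5, 0.53, -0.3, 0.099, -0.098, 0.77], [0.575, 0.601, -0.282, 0.108, -0.106, 0.84]]
  ],
  "grip": 0.2
}}

```text
t: 17.0
eef_pos: [686.1, 116.8, 414.3]
tcp_rot: [3.111, -0.018, 0.3]
ft_force: [0.0, -0.3, -0.3]
opening: 0.403
```

```bash
python3 plan.py "[684.8,115.2,405]" "[3.14159,0,.063]"
```

```text
[ 0.084  0.488  1.067 -0.026  1.562 -0.216]
shift [-0.006  0.003  0.031] turn [ 0.018 -0.014  0.151]
```

Call:
{"api": "send_rows", "payload": {
  "moves": [
    [[-0.006, 0.003, 0.01, 0.009, -0.007, 0.075], [-0.006, 0.003, 0.02, 0.018, -0.014, 0.151], [-0.006, 0.003, 0.03, 0.018, -0.014, 0.151], [-0.006, 0.003, 0.03, 0.018, -0.014, 0.151], [-0.006, 0.003, 0.03, 0.018, -0.014, 0.151]]
  ]
}}

```text
t: 17.42
eef_pos: [684.2, 113.4, 406.5]
tcp_rot: [3.141, -0.003, 0.071]
ft_force: [-0.2, 1.0, 0.5]
opening: 0.397
```

```bash
python3 - <<'E'
from fit import *
wrist('w6')
for t in (1.3,1.35,1.4,1.45):
    P=np.array([[100-246*np.cos(t)+14*np.sin(t),y,90+246*np.sin(t)+14*np.cos(t)] for y in (55,-55)]); print(t,proj('w6',W(P0,P)).round().tolist())
E
python3 plan.py "[684.8,115.2,324.5]" "[3.14159,0,.063]"
```

```text
wrist 17.4167 [684.2 113.4 406.5] [ 3.141e+00 -3.000e-03  7.100e-02] cam [677.6 183.2 568.1]
1.3 [[232.0, 134.0], [234.0, 262.0]]
1.35 [[247.0, 134.0], [247.0, 263.0]]
1.4 [[263.0, 134.0], [262.0, 264.0]]
1.45 [[279.0, 135.0], [276.0, 265.0]]
[ 6.900e-02  4.940e-01  1.074e+00 -0.000e+00  1.569e+00 -1.000e-03]
shift [ 0.001 -0.006  0.276] turn [ 0.    -0.002  0.005]
```

View pics/w6.png

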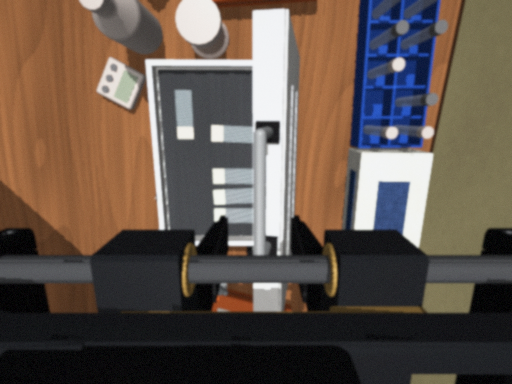

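The bar shows at column ≈260 between the fingers, so the lid is at ≈1.395. Descend and grip.

Call:
{"api": "send_rows", "payload": {
  "moves": [
    [[0.001, -0.006, 0.08, 0, 0, 0.005], [0.001, -0.006, 0.16, 0, 0, 0.005], [0.001, -0.006, 0.22, 0, 0, 0.005], [0.001, -0.006, 0.25, 0, 0, 0.005], [0.001, -0.006, 0.276, 0, 0, 0.005], [0.001, -0.006, 0.276, 0, 0, 0.005], [0.001, -0.006, 0.276, 0, 0, 0.005]]
  ]
}}

```text
t: 18.05
eef_pos: [685.0, 115.3, 325.7]
tcp_rot: [3.142, -0.005, 0.06]
ft_force: [0.4, -0.4, 0.7]
opening: 0.398
```

Call:
{"api": "send_rows", "payload": {
  "moves": [
    [[0, 0, 0, 0, 0, 0], [0, 0, 0, 0, 0, 0], [0, 0, 0, 0, 0, 0], [0, 0, 0, 0, 0, 0], [0, 0, 0, 0, 0, 0], [0, 0, 0, 0, 0, 0], [0, 0, 0, 0, 0, 0], [0, 0, 0, 0, 0, 0]]
  ],
  "grip": 1
}}

```text
t: 18.72
eef_pos: [684.8, 115.3, 325.1]
tcp_rot: [-3.142, -0.005, 0.06]
ft_force: [-0.1, 0.3, 2.8]
opening: 0.1
```

Run:
```python
import numpy as np
f=lambda t:np.array([-246*np.cos(t)+14*np.sin(t),0,-(246*np.sin(t)+14*np.cos(t))])/300
def seq(a,l): print(a,[[round(float(v),3) for v in f(t)-f(a)]+[0,0,0] for t in l])
seq(1.4,[1.39,1.37,1.34,1.3,1.26,1.22,1.18,1.14,1.1,1.07,1.04,1.02])
seq(1.02,[1.005,.99,.975,.96,.95,.94,.93,.92])
seq(.92,[.912,.904,.896,.888,.88,.875,.87])
```

```text
1.4 [[-0.008, 0.0, 0.001, 0, 0, 0], [-0.024, 0.0, 0.003, 0, 0, 0], [-0.049, 0.0, 0.007, 0, 0, 0], [-0.081, 0.0, 0.013, 0, 0, 0], [-0.113, 0.0, 0.021, 0, 0, 0], [-0.145, 0.0, 0.03, 0, 0, 0], [-0.176, 0.0, 0.04, 0, 0, 0], [-0.207, 0.0, 0.051, 0, 0, 0], [-0.237, 0.0, 0.064, 0, 0, 0], [-0.259, 0.0, 0.074, 0, 0, 0], [-0.281, 0.0, 0.085, 0, 0, 0], [-0.296, 0.0, 0.093, 0, 0, 0]]
1.02 [[-0.011, 0.0, 0.006, 0, 0, 0], [-0.022, 0.0, 0.012, 0, 0, 0], [-0.032, 0.0, 0.018, 0, 0, 0], [-0.043, 0.0, 0.025, 0, 0, 0], [-0.05, 0.0, 0.029, 0, 0, 0], [-0.057, 0.0, 0.033, 0, 0, 0], [-0.063, 0.0, 0.038, 0, 0, 0], [-0.07, 0.0, 0.042, 0, 0, 0]]
0.92 [[-0.005, 0.0, 0.004, 0, 0, 0], [-0.011, 0.0, 0.007, 0, 0, 0], [-0.016, 0.0, 0.011, 0, 0, 0], [-0.022, 0.0, 0.015, 0, 0, 0], [-0.027, 0.0, 0.019, 0, 0, 0], [-0.03, 0.0, 0.021, 0, 0, 0], [-0.033, 0.0, 0.024, 0, 0, 0]]
```

Call:
{"api": "send_rows", "payload": {
  "moves": [
    [[-0.008, 0.0, 0.001, 0, 0, 0], [-0.024, 0.0, 0.003, 0, 0, 0], [-0.049, 0.0, 0.007, 0, 0, 0], [-0.081, 0.0, 0.013, 0, 0, 0], [-0.113, 0.0, 0.021, 0, 0, 0], [-0.145, 0.0, 0.03, 0, 0, 0], [-0.176, 0.0, 0.04, 0, 0, 0], [-0.207, 0.0, 0.051, 0, 0, 0], [-0.237, 0.0, 0.064, 0, 0, 0], [-0.259, 0.0, 0.074, 0, 0, 0], [-0.281, 0.0, 0.085, 0, 0, 0], [-0.296, 0.0, 0.093, 0, 0, 0]]
  ]
}}

```text
t: 19.72
eef_pos: [595.3, 109.9, 296.3]
tcp_rot: [3.141, -0.004, 0.06]
ft_force: [-0.1, -0.7, 1.6]
opening: 0.1
```

Call:
{"api": "send_rows", "payload": {
  "moves": [
    [[-0.011, 0.0, 0.006, 0, 0, 0], [-0.022, 0.0, 0.012, 0, 0, 0], [-0.032, 0.0, 0.018, 0, 0, 0], [-0.043, 0.0, 0.025, 0, 0, 0], [-0.05, 0.0, 0.029, 0, 0, 0], [-0.057, 0.0, 0.033, 0, 0, 0], [-0.063, 0.0, 0.038, 0, 0, 0], [-0.07, 0.0, 0.042, 0, 0, 0], [-0.07, 0.0, 0.042, 0, 0, 0], [-0.07, 0.0, 0.042, 0, 0, 0]]
  ]
}}

```text
t: 20.55
eef_pos: [575.1, 108.7, 283.7]
tcp_rot: [3.141, -0.003, 0.06]
ft_force: [0.4, -4.4, -1.7]
opening: 0.1
```

Run:
```python
from fit import *
d=env.read_camera('scene'); np.savez('scene6.npz',mtx=d['mtx'],T=d['T'],im=d['image']); d=env.read_camera('side'); np.savez('side6.npz',mtx=d['mtx'],T=d['T'],im=d['image'])
f=lambda i,w:cv2.resize(i,(w,600),interpolation=2)
im=d['image'][165:265,255:325]; im2=np.load('scene6.npz')['im'][175:275,190:250]
save(np.hstack([f(im,420),f(im2,360)]),'g.png')
g=lambda P:[((proj('side6',P)-[255,165])*6).round().tolist(),((proj('scene6',P)-[190,175])*6+[420,0]).round().tolist()]
for t in (.8,.9,.97): print(t,g(np.vstack([rodpt(t,q) for q in (0,62,122,170,186.5)])))
a=.92
P=np.array([[100-r*np.cos(a),-172+y,90+r*np.sin(a)] for r,y in ((118,0),(162,0),(140,-6.5),(140,6.5))]); print(g(W(P0,P)))
```

```text
0.8 [[[51.0, 494.0], [159.0, 383.0], [266.0, 273.0], [355.0, 182.0], [386.0, 150.0]], [[518.0, 333.0], [594.0, 335.0], [674.0, 337.0], [744.0, 338.0], [769.0, 339.0]]]
0.9 [[[51.0, 494.0], [147.0, 379.0], [244.0, 262.0], [324.0, 166.0], [353.0, 132.0]], [[518.0, 333.0], [584.0, 326.0], [654.0, 318.0], [715.0, 311.0], [737.0, 308.0]]]
0.97 [[[51.0, 494.0], [138.0, 376.0], [227.0, 256.0], [301.0, 157.0], [327.0, 122.0]], [[518.0, 333.0], [576.0, 319.0], [639.0, 304.0], [693.0, 291.0], [713.0, 287.0]]]
[[[344.0, 160.0], [281.0, 100.0], [320.0, 141.0], [306.0, 119.0]], [[733.0, 319.0], [670.0, 247.0], [693.0, 297.0], [710.0, 270.0]]]
```

```bash
cat > chk.py <<'E'
from fit import *
for c in ('scene','side'):
    d=env.read_camera(c); np.savez(c+'6.npz',mtx=d['mtx'],T=d['T'],im=d['image'])
    g=cv2.cvtColor(d['image'],cv2.COLOR_RGB2GRAY).astype(float)
    for o in env.outline_of(c,'rod')[:1]:
        m=o['region']; ys,xs=np.nonzero(m); print(c,'conf',round(o['confidence'],2),'n',m.sum(),'x',xs.min(),xs.max(),'y',ys.min(),ys.max())
        for t in np.arange(.7,1.15,.05):
            p=np.vstack([proj(c+'6',rodpt(t,q)) for q in np.arange(5,187,3)]).round().astype(int); on=m[p[:,1],p[:,0]]
            print(round(t,2),on.sum(),'of',len(on),'max s on',(np.nonzero(on)[0].max()*3+5) if on.any() else None, 'sleeve gray',np.mean([g[y,x] for x,y in np.vstack([proj(c+'6',rodpt(t,q)) for q in range(66,119,4)]).round().astype(int)]).round())
    for th in ('lid_slot','lid_handle'): print(th,[(np.round(x["xy"],1).tolist(),round(x["confidence"],2)) for x in env.look_for(c,th)[:2]])
E
python3 chk.py
```

```text
scene conf 0.69 n 153 x 202 240 y 222 235
0.7 10 of 61 max s on 32 sleeve gray 109.0
0.75 18 of 61 max s on 56 sleeve gray 110.0
0.8 22 of 61 max s on 68 sleeve gray 92.0
0.85 33 of 61 max s on 101 sleeve gray 48.0
0.9 43 of 61 max s on 173 sleeve gray 48.0
0.95 47 of 61 max s on 185 sleeve gray 39.0
1.0 26 of 61 max s on 182 sleeve gray 104.0
1.05 11 of 61 max s on 35 sleeve gray 119.0
1.1 9 of 61 max s on 29 sleeve gray 119.0
lid_slot [([278.6, 184.5], 0.8), ([272.8, 191.7], 0.48)]
lid_handle [([280.1, 181.8], 0.92)]
side conf 0.7 n 377 x 260 312 y 188 252
0.7 10 of 61 max s on 32 sleeve gray 144.0
0.75 15 of 61 max s on 62 sleeve gray 141.0
0.8 23 of 61 max s on 74 sleeve gray 133.0
0.85 39 of 61 max s on 164 sleeve gray 92.0
0.9 56 of 61 max s on 170 sleeve gray 47.0
0.95 56 of 61 max s on 170 sleeve gray 44.0
1.0 27 of 61 max s on 170 sleeve gray 90.0
1.05 9 of 61 max s on 35 sleeve gray 121.0
1.1 6 of 61 max s on 23 sleeve gray 119.0
lid_slot [([299.5, 159.0], 0.78)]
lid_handle [([297.5, 161.7], 0.58)]
```

Run:
```python
from fit import *
for k in '56':
  for c in ('scene','side'):
    g=cv2.cvtColor(np.load(c+k+'.npz')['im'],cv2.COLOR_RGB2GRAY).astype(np.float32)
    v=[(round(t,3),float(np.mean(cv2.remap(g,np.vstack([proj(c+k,rodpt(t,q)) for q in range(66,112,2)]).astype(np.float32)[None],None,cv2.INTER_LINEAR)))) for t in np.arange(.8,1.1,.01)]
    w=np.array([max(0,90-b) for _,b in v]); print(k,c,'angle',(w@[a for a,_ in v]/w.sum()).round(3))
g=cv2.cvtColor(np.load('scene6.npz')['im'],cv2.COLOR_RGB2GRAY)
print('tip .94',proj('scene6',rodpt(.94,186.5))[0],'collar',proj('scene6',rodpt(.94,168))[0])
print('cols 228..247'); 
for r in range(212,236): print(r,' '.join('%3d'%x for x in g[r,228:248]))
```

```text
5 scene angle 0.893
5 side angle 0.921
6 scene angle 0.898
6 side angle 0.926
tip .94 [240.61801382 224.33170067] collar [236.73157086 225.03142496]
cols 228..247
212  87  93  92  90 100  93  95  93  88  85  87  86  89 100 110 106 129 157 163 159
213  94  98  97  92  93  91  93  95  98  83  83  89  89  91  97 107 105 130 156 159
214  95  95  89  96  92  97  93  93  89  92  88  91  86  88  92 103 107 114 140 161
215  95  92  90  97  94  92  92  95  94  96  93  89  89  85  87  93 104 107 121 148
216  95  97  96  95  93  79  81  95  94  96  95  91  83  90  92  85  95 106 108 139
217  97  95  91  89  73  63  69  84  97  98  96  93  88  85  88  86  88  96 104 116
218  92  96  94  80  48  53  59  79  96  94  96  98  97  90  92  86  87  90 101 106
219  98  90  79  56  59  53  51  63  85  92  95  95  92  94  89  88  89  88  91 100
220  96  91  84  67  56  51  52  58  67  83  92  91  92  96  89  90  84  88  88  90
221  94  91  98  91  61  53  51  50  49  77  94  91  95  93  91  89  88  85  82  87
222  94  95  98  93  83  57  73  94  96  99  96  88  90  93  94  95  88  87  88  83
223  92  90  
[... 378 characters left out ...]
  57  72  89  98  92  95  95
228 100  89 107 128 129 124 128 126 103  88  95 102  94  77  85  91  92  90  92  94
229  66  76  97 115 123 128 124 125 125 107  95  95  86  80  95  94  94  96  99  82
230  81 107 111 102 112 130 128 124 128 133 107  82  80  94  97  91  91  95  92  69
231 110 112 112 105  97 116 127 129 128 128 129 103  84  93  92  97  95  95  78  58
232 117 115 111 110 102 103 116 128 125 125 126 128 106  88  93  93  95  82  59  54
233 113 110 117 115 112  96  99 118 126 125 126 128 126 109  89  93  79  64  54  57
234 110 111 109 110 114 109 103  99 123 129 129 124 128 127 105  91 111  94  56  48
235 109 110 109 107 106 115 111 101 100 119 127 126 126 126 122 120 135 135 123  93
```

The rod angle did not change while the lid came down to 0.92. The geometry puts the tip about 7 mm through the lug at r≈135, with the slot running 118–162. I'll continue down gently.

Call:
{"api": "send_rows", "payload": {
  "moves": [
    [[-0.005, 0.0, 0.004, 0, 0, 0], [-0.011, 0.0, 0.007, 0, 0, 0], [-0.016, 0.0, 0.011, 0, 0, 0], [-0.019, 0.0, 0.013, 0, 0, 0], [-0.022, 0.0, 0.015, 0, 0, 0], [-0.024, 0.0, 0.017, 0, 0, 0], [-0.027, 0.0, 0.019, 0, 0, 0], [-0.027, 0.0, 0.019, 0, 0, 0]]
  ]
}}

```text
t: 21.72
eef_pos: [568.2, 108.2, 278.8]
tcp_rot: [3.141, -0.008, 0.06]
ft_force: [4.1, -5.3, 0.2]
opening: 0.096
```

```bash
python3 chk.py | egrep 'conf|0.9|0.95|1.0 '; python3 -c "
from h import *
s=env.state();print(s['eef_pos'],s['ft_force'],s['moment'])"
```

```text
scene conf 0.5 n 115 x 203 239 y 223 233
0.9 41 of 61 max s on 170 sleeve gray 48.0
0.95 44 of 61 max s on 182 sleeve gray 41.0
1.0 17 of 61 max s on 107 sleeve gray 103.0
side conf 0.58 n 386 x 260 311 y 188 252
0.9 50 of 61 max s on 152 sleeve gray 47.0
0.95 54 of 61 max s on 164 sleeve gray 44.0
1.0 29 of 61 max s on 110 sleeve gray 90.0
lid_slot [([297.7, 159.7], 0.91)]
[568.27227223 108.22674352 278.85586074] [ 2.95904699 -5.16903794  0.11192266] [-0.82611979 -0.90544902  0.00837684]
```

Call:
{"api": "send_rows", "payload": {
  "moves": [
    [[-0.002, 0.0, 0.001, 0, 0, 0], [-0.004, 0.0, 0.003, 0, 0, 0], [-0.007, 0.0, 0.005, 0, 0, 0], [-0.007, 0.0, 0.005, 0, 0, 0]]
  ]
}}

```text
t: 22.45
eef_pos: [567.4, 108.2, 278.2]
tcp_rot: [3.142, -0.012, 0.06]
ft_force: [10.1, -4.7, 4.0]
opening: 0.096
```

Call:
{"api": "send_rows", "payload": {
  "moves": [
    [[-0.002, 0.0, 0.001, 0, 0, 0], [-0.004, 0.0, 0.003, 0, 0, 0], [-0.006, 0.0, 0.005, 0, 0, 0], [-0.006, 0.0, 0.005, 0, 0, 0]]
  ]
}}

```text
t: 22.78
eef_pos: [566.9, 108.1, 277.8]
tcp_rot: [-3.142, -0.015, 0.059]
ft_force: [12.9, -3.4, 8.1]
opening: 0.098
```

The resisting force rises with almost no motion, so the lug is sitting on the collar. I'll ease the preload, release and lift away.

Call:
{"api": "send_rows", "payload": {
  "moves": [
    [[0.004, 0, -0.003, 0, 0, 0], [0.008, 0, -0.006, 0, 0, 0], [0.008, 0, -0.006, 0, 0, 0], [0.008, 0, -0.006, 0, 0, 0]]
  ]
}}

```text
t: 23.12
eef_pos: [567.6, 108.2, 278.3]
tcp_rot: [3.142, -0.01, 0.06]
ft_force: [7.3, -4.9, 4.6]
opening: 0.097
```

```bash
python3 chk.py | egrep 'conf|0.9|0.95|1.0 '
```

```text
scene conf 0.49 n 107 x 203 240 y 222 233
0.9 42 of 61 max s on 173 sleeve gray 49.0
0.95 42 of 61 max s on 182 sleeve gray 40.0
1.0 15 of 61 max s on 182 sleeve gray 98.0
side conf 0.89 n 348 x 260 312 y 187 252
0.9 46 of 61 max s on 182 sleeve gray 49.0
0.95 58 of 61 max s on 182 sleeve gray 43.0
1.0 24 of 61 max s on 89 sleeve gray 86.0
```

Call:
{"api": "send_rows", "payload": {
  "moves": [
    [[0, 0, 0, 0, 0, 0], [0, 0, 0, 0, 0, 0], [0, 0, 0, 0, 0, 0], [0, 0, 0, 0, 0, 0], [0, 0, 0, 0, 0, 0], [0, 0, 0, 0, 0, 0]]
  ],
  "grip": 0.66
}}

```text
t: 24.02
eef_pos: [565.6, 108.4, 276.8]
tcp_rot: [-3.141, -0.004, 0.06]
ft_force: [-0.5, -0.4, -0.3]
opening: 0.175
```

```bash
python3 chk.py | egrep 'conf|0.9|0.95|1.0 '
```

```text
scene conf 0.56 n 126 x 203 240 y 223 234
0.9 40 of 61 max s on 170 sleeve gray 49.0
0.95 46 of 61 max s on 182 sleeve gray 42.0
1.0 25 of 61 max s on 107 sleeve gray 98.0
lid_slot [([277.8, 186.2], 0.97)]
side conf 0.78 n 399 x 260 312 y 187 252
0.9 56 of 61 max s on 182 sleeve gray 48.0
0.95 57 of 61 max s on 182 sleeve gray 44.0
1.0 25 of 61 max s on 167 sleeve gray 90.0
```

Call:
{"api": "send_rows", "payload": {
  "moves": [
    [[0, 0, 0, 0, 0, 0], [0, 0, 0, 0, 0, 0], [0, 0, 0, 0, 0, 0], [0, 0, -0.03, 0, 0, 0], [0, 0, -0.08, 0, 0, 0], [0, 0, -0.16, 0, 0, 0], [0, 0, -0.26, 0, 0, 0], [0, 0, -0.36, 0, 0, 0], [0, 0, -0.46, 0, 0, 0], [0, 0, -0.46, 0, 0, 0]]
  ],
  "grip": 0.4
}}

```text
t: 25.25
eef_pos: [565.9, 108.3, 421.6]
tcp_rot: [-3.141, -0.013, 0.06]
ft_force: [0.2, -0.4, 0.7]
opening: 0.301
```

```bash
python3 chk.py | egrep 'conf|0.9|0.95|1.0 '
python3 - <<'E'
from fit import *
wrist('w7'); im=np.load('w7.npz')['im']; g=cv2.cvtColor(im,cv2.COLOR_RGB2GRAY)
for t in (.7,.8,.84,.87,.9,.95):
    P=W(P0,np.array([[100-246*np.cos(t)+14*np.sin(t),y,90+246*np.sin(t)+14*np.cos(t)] for y in (55,-55)])); print(t,proj('w7',P).round().tolist())
for r in (140,160,180,200): print(r,g[r,210:310:2].tolist())
for c in('side','scene'):
    print(c,np.abs(np.load(c+'6.npz')['im'].astype(int)-np.load(c+'5.npz')['im']).max(2)[0:1].max())
    for o in env.outline_of(c,'lid')[:1]:
        ys,xs=np.nonzero(o['region']); print(c,round(o['confidence'],2),xs.min(),xs.max(),ys.min(),ys.max())
        P=np.array([[100-204*np.cos(.87),y,90+204*np.sin(.87)] for y in(150,-150)]); print(proj(c+'6',W(P0,P)).round())
E
```

```text
scene conf 0.72 n 199 x 202 240 y 222 235
0.9 46 of 61 max s on 173 sleeve gray 47.0
0.95 50 of 61 max s on 185 sleeve gray 41.0
1.0 42 of 61 max s on 182 sleeve gray 95.0
side conf 0.88 n 371 x 261 312 y 187 252
0.9 54 of 61 max s on 164 sleeve gray 46.0
0.95 57 of 61 max s on 182 sleeve gray 45.0
1.0 29 of 61 max s on 167 sleeve gray 90.0
lid_slot [([290.4, 153.6], 0.95)]
wrist 25.65 [565.1 108.2 414.1] [ 3.142e+00 -3.000e-03  6.000e-02] cam [559.3 178.  575.7]
0.7 [[231.0, 132.0], [233.0, 231.0]]
0.8 [[247.0, 133.0], [248.0, 237.0]]
0.84 [[255.0, 133.0], [255.0, 239.0]]
0.87 [[261.0, 133.0], [261.0, 241.0]]
0.9 [[267.0, 133.0], [267.0, 242.0]]
0.95 [[279.0, 134.0], [277.0, 245.0]]
140 [142, 146, 148, 150, 152, 150, 155, 151, 185, 248, 252, 239, 226, 126, 94, 95, 89, 92, 89, 95, 170, 220, 222, 205, 186, 211, 224, 205, 159, 95, 89, 78, 56, 77, 61, 41, 35, 30, 31, 30, 31, 29, 86, 211, 236, 240, 220, 218, 222, 221]
160 [134, 137, 131, 140, 147, 154, 151, 155, 168, 239, 251, 241, 220, 159, 96, 93, 96, 93, 88, 88, 89, 94, 90, 104, 165, 212, 221, 207, 164, 97, 89, 73, 63, 193, 242, 243, 242, 243, 241, 243, 243, 244, 242, 239, 237, 234, 219, 219, 221, 221]
180 [141, 139, 140, 139, 132, 142, 149, 153, 149, 219, 251, 249, 199, 172, 96, 94, 95, 92, 89, 90, 87, 93, 89, 98, 161, 211, 224, 207, 164, 98, 89, 74, 71, 200, 241, 240, 241, 240, 239, 241, 242, 240, 240, 233, 243, 229, 218, 219, 219, 221]
200 [138, 139, 140, 137, 136, 138, 161, 92, 33, 129, 247, 251, 231, 214, 108, 92, 95, 96, 90, 93, 89, 90, 91, 97, 152, 206, 225, 208, 162, 79, 55, 62, 66, 198, 241, 242, 242, 240, 240, 241, 241, 241, 241, 236, 238, 224, 220, 218, 221, 219]
side 189
side 0.58 242 344 94 211
[[241. 102.]
 [283. 169.]]
scene 137
scene 0.58 222 331 107 254
[[287. 108.]
 [224. 196.]]
```

```bash
python3 -c "
from h import *
print(env.job_done(), env.state()['t'])"
```

```text
the job is handed in; nothing more can be done
the job is handed in; nothing more can be done
```

The lid is open and standing on the prop rod by itself, with its lug on the rod's collar. I handed the job in at about 26 s on the robot's clock.

**What I did:** I gripped the handle, raised the lid to about 1.40 rad, and it stayed up when released. I then swung the rod out of its clip to about 0.95 rad. Last, I took the handle again and lowered the lid in small steps until it rested on the collar, then released it and moved the arm up clear.

**Last checks:**
- **Lid:** the wrist camera puts the handle bar at column 262, which means a lid angle of about 0.875 rad (0.87 expected). With the fingers opened slightly round the bar, the force was zero.
- **Rod:** its angle did not change as the lid came down, and the resisting force rose when the lug reached the collar. The outline network saw the rod tip beyond the lug in both outside cameras.

**What went wrong or disagreed:**
- **Rod slip:** my first swing tilted the gripper into the arm's wrist limit, and the rod slipped out at about 0.75 rad. The wrist force reached 53 N sideways at that point, under the 120 N wrist limit. It may have pressed on something with more than the 40 N allowed for the arm or gripper body. I think the load was on the gripped rod, but I didn't check. I regrasped the rod with less tilt and finished the swing.
- **Rod angle:** estimates differ, from 0.89–0.93 rad from the sleeve in the images to 0.96 rad from the gripper position. All are within the 0.88–1.07 rad that enters the slot.
- **Picture limit:** I reached the 12-picture limit, so I judged the tip entering the slot from numbers and the networks, not by eye.
- **Other objects:** I did not re-measure the other things on the bench. No planned move went near them.

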